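# Set and lock the length stop of the bread cutter

## Robot

A 6-joint arm with a two-finger parallel gripper is mounted at the origin on the work surface. World frame = base frame: x ahead of the robot, y to its left, z up, the work surface at z = 0. Lengths are in m, angles in rad, forces in N, time in s.
With the tool pointing down it reaches from about 0.375 to 0.9 m from the base axis. Payload 3.1 kg.
Tool frame: the origin (TCP) lies between the finger pads; the fingertips stand 22 mm ahead of it and the grasp point (between the pads) lies 3 mm ahead of it; z points along the fingers, y is the direction in which the jaws open and shut (so a half turn about z gives the same grasp; the last joint's range is limited). The gripper opens to 87 mm and grips with 3 to 60 N. Pads are 19 mm wide; open, the fingers measure 117 mm over their backs; the gripper's body (75 mm by 190 mm) begins 51 mm behind the grasp point.
Start: joints at [1.117, 0.527, 1.433, -0, 1.181, -0.178], TCP at [0.17, 0.602, 0.245] pointing down, gripper open.
Joint ranges: [-3.08, 3.08], [-0.75, 2.2], [0.22, 2.44], [-1.43, 4.57], [0, 2.65], [-2.85, 2.85]. Speed limits (rad/s): [2.79, 2.79, 3.14, 3.14, 3.14, 3.14].

## Interface

Orientations are given as a unit quaternion [x, y, z, w].
In Python, from rig import get_obs, camera, get_calibration, hand_in, search_frame gives the robot as it stands.
- The arm moves only by the shell command python3 -m jog 'ROWS' [FORCE]. ROWS is JSON, a list of rows, each an object with "grip": the closure in counts, from 0 (fully open) to 255 (shut); "travel": the shift along the world's x, y, z in cm, a list of three; "twist": the turn about the world's z in degrees. A call has 1 to 8 rows; each row shifts and turns the commanded pose from where the row before left it; what a row does not reach is not made up. A row lasts 1/10 s, in which the tool goes at most 50 mm and 8.59 degrees, less where a joint would pass 70% of its speed; a pose out of reach is approached as far as the arm can. A call is refused whole if a number of a shift passes 5 or a number of a turn 8.59, either way. A call with a gripper value outside its range is refused whole. The fingers move at their own pace and stop on an object; FORCE is the grip in N (left out, the last holds). Time passes only in rows, so rows that do not move let the fingers close. It gives the time, the measured TCP pose, the force and the opening at its end, in the units of the state.
- get_obs(): the state, without advancing time (a new reading comes with each control period).
- camera(name): name is "side" or "top"; returns the picture (480x640x3 uint8, red, green, blue); there is no depth.
- get_calibration(name): a dict with "fx", "fy", "cx", "cy" (pixels), "R" (3x3) and "t" (3): a world point X has camera coordinates R X + t. Camera axes: x right, y down, z forward; pixel columns grow to the right and rows downward; lengths in m; the calibration is good to about 2 mm. A picture is of the moment at which its call begins. get_calibration takes no time and is no camera call.
- hand_in(): hands the job in, once; it reports no verdict.
Trained networks look in the newest picture that a camera, given by its name, has taken for a name from the list of things; names that differ only in an ending like _2 or _b are one class to them, and where a whole thing is asked for, a point or a joint stands for the part that bears it (a point fixed in the world has none). Each returns a list of dicts, best first, with "p" (0 to 1); they miss things now and then, are a little off and sometimes report something else, mostly with a low value. They report only what shows in the picture. A call takes as long as a camera call.
- search_frame(target, camera): "at" ([x, y, z] in m, in world coordinates, good to about 4 mm: the middle of the surface that is visible of it).
The state is a dict: "time": time; "q": joint angles; "joint_velocities": joint speeds; "joint_torque": joint torques, N m; "position": TCP position; "tool_rot": TCP orientation; "ft_force": force on the tool from outside, world axes, zero at the start; "moment": the same for the moment, N m; "grip_width": finger opening in m.
Only numpy, scipy, OpenCV 4.12 (cv2) and the standard library are available. Lean on these libraries where they do the work, as an engineer would, in place of code of your own. Each camera call takes 0.05 s, during which the arm holds its last target. There are 200 camera calls.

## Task

Set the bread cutter for the next loaves: push its loose length stop along its slot until the face of the upright plate stands on the long engraved line, then spin the wing nut clockwise with fingertip strokes on its wings until it is seated and will turn no further, finger-tight without forcing it. The stop must still be on the line when you finish; leave the blade down and the moulds, nozzle and sugar shaker where they are.

Things in the scene. Friction and masses are not known exactly. Their poses are not given: they have to be found in the camera images.
- cutter: Lever bread cutter, fixed: flat base, top at z = 24 mm, spanning x = -180 to 180, y = -235 to 190 mm in its own frame; origin on the table. Blade lies down along x at y = +45 mm. Grey outfeed sheet at y below 42 mm carries the length stop. Beech infeed board at y above 48 mm, with a bread fence 84 mm high at x = 112, y = 73 to 183 mm. Pivot cheeks at x = 125 to 175, y = 28 to 62 mm, 94 mm high.
- length_stop (a joint): Position of the stop in its slot (along cutter y, at cutter x = +20 mm), m: 0 farthest from the blade, growing as it is pushed towards the blade (cutter +y), to 0.110; its face is on the long line at 0.080. Drags with about 10 N, stays where left. Its carriage block, 56 mm wide, top 44 mm above the table, runs from the upright plate's back to an end face 60 mm behind the stud.
- stop_face (a point): Point on the stop's front face (the side towards the blade), in the middle of its width, 25 mm above the table; axes as the cutter's. It lies 44 mm from the stud's axis.
- stop_top (a point): Middle of the top edge of the stop's upright steel plate, 85 mm above the table; axes as the cutter's. The plate is 140 mm wide (cutter x) and 4 mm thick; its back is 40 mm from the stud's axis. Two gussets, 4 mm thick, up to about 75 mm above the table, brace it 48 mm either side of the axis and reach back 24 mm from it.
- line (a point): Point on the long engraved dark line, 3 mm wide, across the grey outfeed sheet along the cutter's x, 60 mm from the blade; straight under the path of stop_face, 24 mm above the table, axes as the cutter's. The short ticks are a 10 mm graduation.
- wing_nut (a joint): Turn of the steel wing nut on its upright stud, rad: grows as it is turned clockwise seen from above (tightened); 0 fully backed off, 11.0 seated, where it stops turning. It turns freely (about 0.03 N m) and stays where it is left, sinking 1.75 mm a turn. When seated the wings lie along the cutter's y.
- nut_axis (a point): Point on the nut's axis, 20 mm above its underside (67 mm above the table when seated), turning with it: x along the wings, z up. Two opposite upright wings 6 mm thick span 66 mm (round ears from 11 to 33 mm off the axis, tops 32 mm above the underside, lower rim 10 mm above it); hub 25 mm wide, 15 mm high; the stud reaches 74 mm above the table.
- wing_tip (a point): Outer tip of one of the two wings, 33 mm from the axis and 21 mm above the nut's underside.
- blade (a joint): Blade hinge, rad: 0 down on the base, growing as the handle is lifted. The blade (3 mm thick, top edge 77 mm above the table) only lies there by its weight. Its black handle, 28 mm thick, runs out towards the robot to 280 mm from the cutter's middle, up to 120 mm above the table.
- mould_a: Aluminium baba mould, a tapered cup 62 mm across and 58 mm high, loose, standing on the outfeed sheet of the cutter near the corner towards the robot; origin under its base.
- mould_b: The same kind of mould, standing on the beech infeed board.
- mould_c: The same kind of mould, on the table right of the cutter.
- mould_d: The same kind of mould, on the table right of the cutter.
- shaker: Steel sugar shaker, 68 mm across, 130 mm high, on the table right of the cutter; origin under its base.
- nozzle: Steel piping nozzle, a cone 45 mm high and 32 mm wide, standing on the far part of the cutter's outfeed sheet; origin under its base.

How it is judged:
On the way, in this order (a step that is already met when the one before it is completed fails the run):
1. the stop's face stands on the long line (within 5 mm) while the wing nut is still loose (value of joint length_stop between 0.075 and 0.085 m and value of joint wing_nut below 10 rad), for 0.3 s.
2. the wing nut is seated with the stop on the line (value of joint wing_nut above 10.8 rad and value of joint length_stop between 0.075 and 0.085 m), for 0.2 s.
At the end, for the whole second after the job is handed in: The stop's face is within 5 mm of the long line, the wing nut is seated (within 0.2 rad of its stop) and at rest, the blade is down, the moulds stand (all of step 2 and value of joint blade below 0.03 rad and velocity of joint wing_nut between -0.1 and 0.1 rad/s and angle between each of mould_a, mould_b's own z axis and vertical below 0.1 rad); the robot touches nothing.
It fails at once if the blade is lifted (value of joint blade above 0.1 rad).
It fails at once if the wing nut is forced (more than 50 N) (contact force between the fingers and wing_nut above 50 N).
It fails at once if a mould, the shaker or the nozzle is lifted, knocked over or shifted by more than 25 mm (distance of any of mould_a, mould_b, mould_c, mould_d, shaker, nozzle from where it was at the start of the episode above 0.025 m or angle between nozzle's own z axis and vertical above 0.6 rad).
It also fails if it takes over 70 s, if anything falls off the work surface, if the arm or the gripper's body presses on something with over 40 N, if the wrist force passes 120 N, or if a joint passes its speed limit or range.

## Working session

There is one attempt and no reset: what is moved stays moved. The work goes in short steps, Python scripts to look and compute and a shell command to move; the robot and the scene stay as the last step left them, time stands still between calls to the robot, and variables do not carry over. Pictures are saved under pics/ and viewed, about 8 in all and at most 12, crops included, and the job is handed in when it is done.

```bash
mkdir -p pics; ls; python3 - <<'E'
from rig import *
import cv2,numpy as np
o=get_obs();print({k:np.round(v,3).tolist() for k,v in o.items()})
for c in("top","side"):
    im=camera(c);cv2.imwrite(f"pics/{c}0.png",im[:,:,::-1])
    k=get_calibration(c);print(c,k)
    for t in("cutter","stop_face","stop_top","line","nut_axis","wing_tip","mould_a","nozzle","shaker","blade"):
        print(t,[(np.round(d["at"],3).tolist(),round(d["p"],2)) for d in search_frame(t,c)[:5]])
E
```

```text
pics
{'time': 0.0, 'q': [1.117, 0.528, 1.434, 0.0, 1.181, -0.179], 'joint_velocities': [-0.001, -0.001, -0.001, 0.0, -0.001, 0.001], 'joint_torque': [0.002, -44.005, -17.66, 0.063, 0.058, -0.0], 'position': [0.169, 0.601, 0.244], 'tool_rot': [0.137, 0.991, -0.001, -0.0], 'ft_force': [-0.03, 0.366, 0.212], 'moment': [-0.004, -0.036, -0.0], 'grip_width': 0.087}
top {'fx': 456.5241818140313, 'fy': 456.5241818140313, 'cx': 315.0579755535275, 'cy': 239.35069906158623, 'R': array([[ 0.00490373, -0.9999709 ,  0.00584417],
       [-0.99923038, -0.00512738, -0.03888911],
       [ 0.03891794, -0.00564897, -0.99922644]]), 't': array([-0.09735461,  0.55901433,  0.96149592])}
cutter [([0.505, 0.105, 0.026], 0.59)]
stop_face [([0.551, 0.012, 0.045], 0.62)]
stop_top [([0.552, 0.012, 0.046], 0.56)]
line []
nut_axis []
wing_tip [([0.55, 0.0, 0.065], 0.68)]
mould_a [([0.636, -0.35, 0.022], 0.74), ([0.399, -0.042, 0.03], 0.7), ([0.477, -0.379, 0.022], 0.56)]
nozzle [([0.658, 0.007, 0.051], 0.68)]
shaker [([0.545, -0.429, 0.132], 0.71)]
blade [([0.362, 0.138, 0.075], 0.65)]
side {'fx': 453.3499947836220
[... 198 characters left out ...]
e-01],
       [ 1.51560959e-01, -8.01281106e-01, -5.78772723e-01]]), 't': array([0.55803804, 0.18214934, 0.72013273])}
cutter [([0.5, 0.172, 0.027], 0.59)]
stop_face [([0.542, 0.039, 0.059], 0.93)]
stop_top [([0.541, 0.038, 0.056], 0.55), ([0.418, 0.152, 0.069], 0.41)]
line [([0.5, 0.172, 0.023], 0.89)]
nut_axis [([0.546, 0.004, 0.073], 0.5)]
wing_tip [([0.539, 0.005, 0.076], 0.57)]
mould_a [([0.468, 0.24, 0.056], 0.93), ([0.404, -0.027, 0.062], 0.89), ([0.475, -0.345, 0.041], 0.87), ([0.625, -0.326, 0.039], 0.61), ([0.544, -0.417, 0.073], 0.31)]
nozzle [([0.657, 0.017, 0.048], 0.74)]
shaker [([0.541, -0.418, 0.073], 0.85), ([0.543, 0.008, 0.073], 0.18)]
blade [([0.418, 0.153, 0.067], 0.92)]
```

View pics/top0.png

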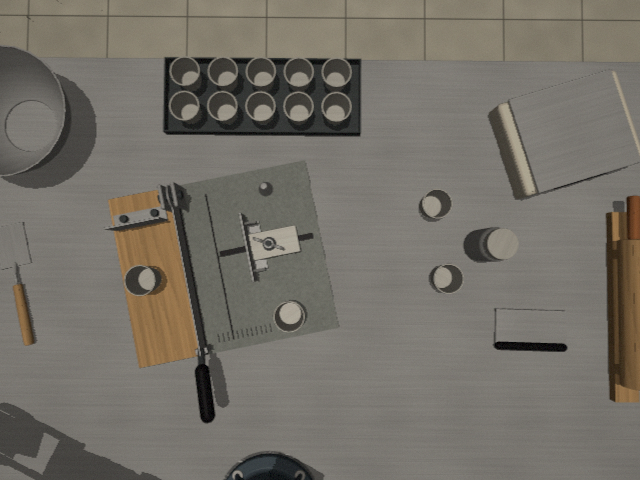

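View pics/side0.png

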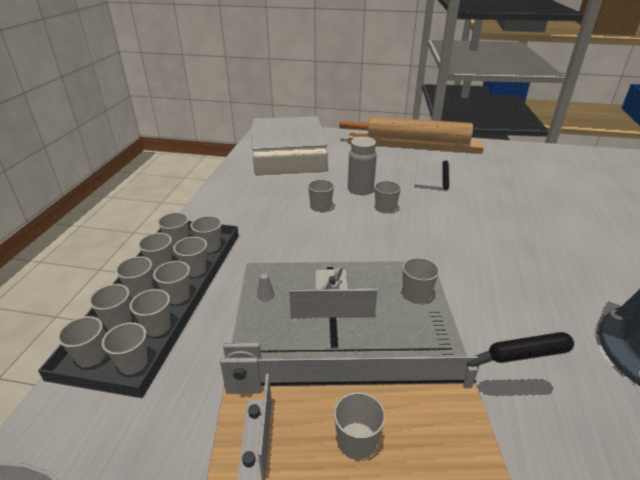

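```bash
cat > h.py <<'E'
from rig import *
import cv2,numpy as np
def bp(px,z,c="top"):
    k=get_calibration(c);d=k["R"].T@np.array([(px[0]-k["cx"])/k["fx"],(px[1]-k["cy"])/k["fy"],1]);C=-k["R"].T@k["t"]
    return C+d*(z-C[2])/d[2]
def pj(X,c="top"):
    k=get_calibration(c);p=k["R"]@np.array(X)+k["t"];return np.array([k["fx"]*p[0]/p[2]+k["cx"],k["fy"]*p[1]/p[2]+k["cy"]])
def crop(n,c,x,y,w,h,s):
    im=camera(c)[y:y+h,x:x+w,::-1];cv2.imwrite(f"pics/{n}.png",cv2.resize(im,None,fx=s,fy=s,interpolation=cv2.INTER_CUBIC))
E
python3 - <<'E'
from h import *
crop("t1","top",190,180,160,120,5)
for n,p,z in[("l1",(207,195),.024),("l2",(232,338),.024),("cornerTR",(305,161),.024),("cornerBR",(339,326),.024)]:print(n,bp(p,z).round(4))
E
```

```text
l1 [0.6514 0.1337 0.024 ]
l2 [0.3525 0.0775 0.024 ]
cornerTR [ 0.7248 -0.0724  0.024 ]
cornerBR [ 0.3782 -0.1453  0.024 ]
```

View pics/t1.png

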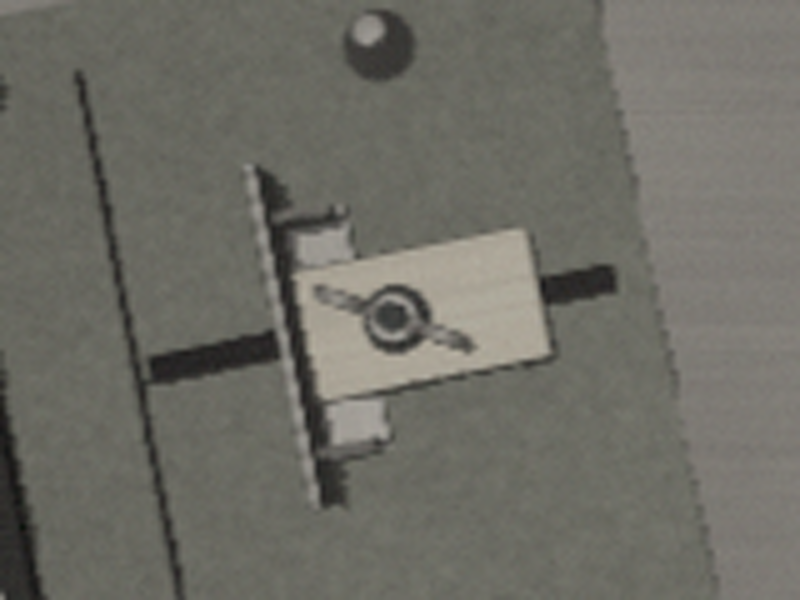

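```bash
python3 - <<'E'
from h import *
f=lambda u,v,z:bp((190+u/5,180+v/5),z)[:2]
P={n:f(*a) for n,a in dict(l1=(80,72,.024),l2=(180,598,.024),e1=(525,229,.044),e2=(553,355,.044),b1=(292,270,.044),b2=(322,401,.044),pt1=(247,168,.085),pt2=(313,507,.085),stud=(393,316,.074),w1=(316,289,.078),w2=(472,347,.078),sl1=(150,370,.024),sl2=(616,278,.024)).items()}
for n in P:print(n,P[n].round(4))
a=lambda p,q:np.degrees(np.arctan2(*(P[q]-P[p])[::-1]))
print("x-dir angles",a("l2","l1"),a("e2","e1"),a("b2","b1"),a("pt2","pt1"),"slot(y)",a("sl2","sl1")-90,"wing",a("w1","w2"))
th=np.radians(11);ux=np.array([np.cos(th),np.sin(th)]);uy=np.array([-np.sin(th),np.cos(th)])
for n in P:print(n,"u",(P[n]@ux).round(4),"v",(P[n]@uy).round(4))
E
```

```text
l1 [0.6526 0.1358]
l2 [0.4321 0.091 ]
e1 [ 0.5859 -0.0529]
e2 [ 0.5341 -0.0648]
b1 [0.5685 0.0429]
b2 [0.5147 0.03  ]
pt1 [0.6066 0.0552]
pt2 [0.4735 0.0279]
stud [ 0.5489 -0.0017]
w1 [0.5593 0.0285]
w2 [ 0.5367 -0.0335]
sl1 [0.5272 0.1047]
sl2 [ 0.5669 -0.0905]
x-dir angles 11.496638355012548 12.878030423611127 13.463623521135128 11.61250446900928 slot(y) 11.47629800007472 wing -110.09593859770943
l1 u 0.6666 v 0.0088
l2 u 0.4415 v 0.0069
e1 u 0.5651 v -0.1637
e2 u 0.5119 v -0.1655
b1 u 0.5663 v -0.0664
b2 u 0.511 v -0.0688
pt1 u 0.606 v -0.0615
pt2 u 0.4701 v -0.063
stud u 0.5385 v -0.1064
w1 u 0.5545 v -0.0788
w2 u 0.5204 v -0.1353
sl1 u 0.5375 v 0.0022
sl2 u 0.5392 v -0.197
```

```bash
python3 -m jog '[{"grip":164,"travel":[2.5,-4.2,0],"twist":-4},{"grip":164,"travel":[2.5,-4.2,0],"twist":-4},{"grip":164,"travel":[2.5,-4.2,0],"twist":-4},{"grip":164,"travel":[2.5,-4.2,0],"twist":-4},{"grip":164,"travel":[2.5,-4.2,0],"twist":-4},{"grip":164,"travel":[2.5,-4.2,0],"twist":-4},{"grip":164,"travel":[2.5,-4.2,0],"twist":-4},{"grip":164,"travel":[2.5,-4.2,0],"twist":-4}]' 20; python3 -m jog '[{"grip":164,"travel":[2.5,-4.2,0],"twist":-4},{"grip":164,"travel":[2.5,-4.2,0],"twist":-4},{"grip":164,"travel":[2.5,-4.2,0],"twist":-4},{"grip":164,"travel":[2.5,-4.2,0],"twist":-4},{"grip":164,"travel":[2.5,-4.2,0],"twist":-4},{"grip":164,"travel":[2.5,-4.2,0],"twist":-4},{"grip":164,"travel":[2.5,-4.2,0],"twist":0},{"grip":164,"travel":[0,0,0],"twist":0}]'
```

```text
time: 1.95
position: [0.3704, 0.2639, 0.2449]
tool_rot: [0.406, 0.914, 0.0, 0.0]
ft_force: [0.6, -0.4, 0.1]
grip_width: 0.0338
time: 2.75
position: [0.549, -0.0343, 0.245]
tool_rot: [0.588, 0.809, 0.0, 0.003]
ft_force: [0.3, 0.6, 0.2]
grip_width: 0.0309
```

```bash
python3 -m jog '[{"grip":164,"travel":[0.9,-2.6,0],"twist":-3.3},{"grip":164,"travel":[0.8,-2.6,0],"twist":-3.3},{"grip":164,"travel":[0,0,-4.5],"twist":0},{"grip":164,"travel":[0,0,-4.5],"twist":0},{"grip":164,"travel":[0,0,-4.5],"twist":0},{"grip":164,"travel":[0,0,-3.0],"twist":0},{"grip":164,"travel":[0,0,-2.6],"twist":0},{"grip":164,"travel":[0,0,0],"twist":0}]'; python3 - <<'E'
from h import *
crop("t2","top",190,160,160,120,5)
E
```

```text
time: 3.55
position: [0.5588, -0.0791, 0.0504]
tool_rot: [0.632, 0.775, -0.001, -0.004]
ft_force: [-0.0, 0.2, -0.5]
grip_width: 0.0306
```

View pics/t2.png

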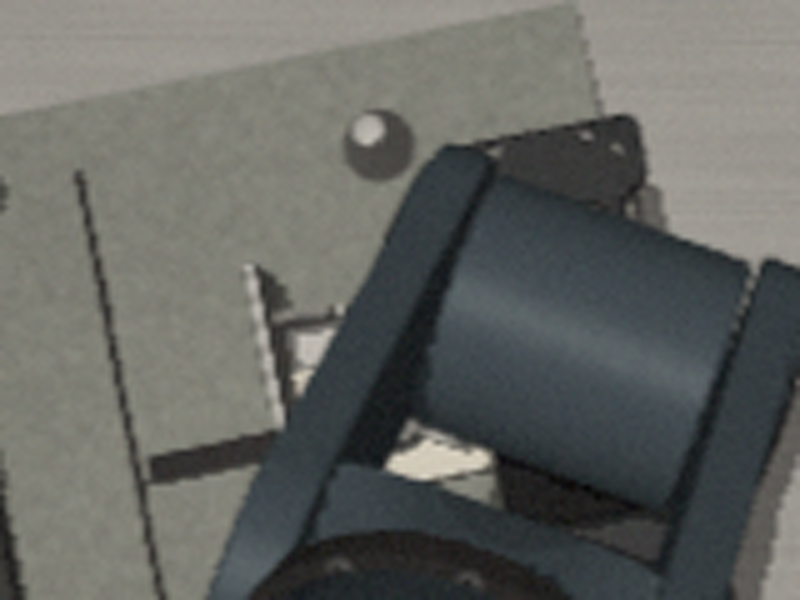

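```bash
python3 -m jog '[{"grip":164,"travel":[0.35,0.88,0],"twist":0},{"grip":164,"travel":[-0.16,0.78,0],"twist":0},{"grip":164,"travel":[-0.16,0.78,0],"twist":0},{"grip":164,"travel":[-0.16,0.78,0],"twist":0},{"grip":164,"travel":[-0.16,0.78,0],"twist":0},{"grip":164,"travel":[-0.16,0.78,0],"twist":0},{"grip":164,"travel":[-0.16,0.78,0],"twist":0},{"grip":164,"travel":[0,0,0],"twist":0}]'; python3 - <<'E'
from h import *
p=get_obs()["position"];print(p[0]*.9799+p[1]*.1994,-.1994*p[0]+.9799*p[1])
crop("t3","top",190,160,160,120,5)
E
```

```text
time: 4.4
position: [0.5581, -0.0263, 0.0554]
tool_rot: [0.631, 0.776, 0.0, 0.004]
ft_force: [1.2, -7.2, -5.1]
grip_width: 0.0311
0.5415987727093461 -0.13705203655590237
```

View pics/t3.png

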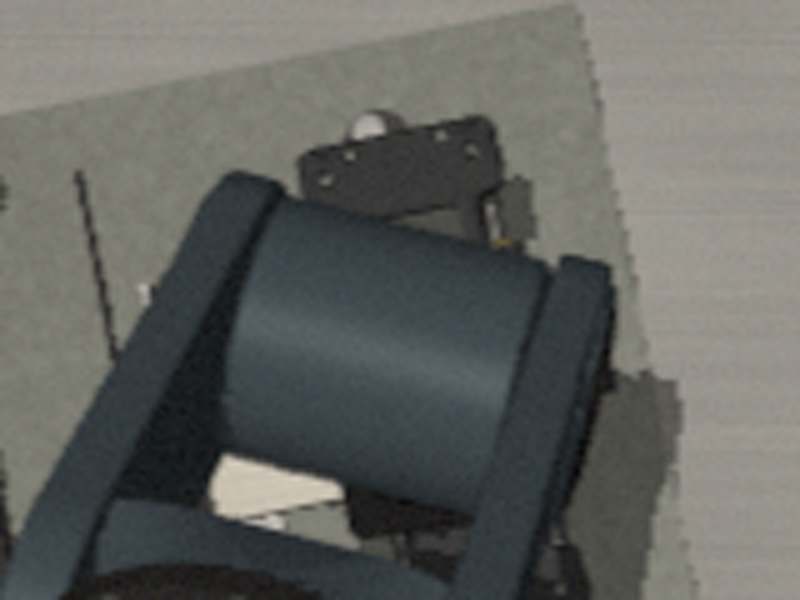

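```bash
python3 -m jog '[{"grip":164,"travel":[-0.16,0.78,0],"twist":0},{"grip":164,"travel":[-0.16,0.78,0],"twist":0},{"grip":164,"travel":[0,0,0],"twist":0},{"grip":164,"travel":[0,0,0],"twist":0}]'; python3 - <<'E'
from h import *
o=get_obs();p=o["position"];print(o["time"],p,p[0]*.9799+p[1]*.1994,-.1994*p[0]+.9799*p[1])
for c,t in(("side","stop_face"),("side","stop_top"),("side","line")):
  camera(c);print(t,[(np.round(d["at"],3).tolist(),round(d["p"],2),round(float(-.1994*d["at"][0]+.9799*d["at"][1]),4)) for d in search_frame(t,c)[:3]])
crop("s4","side",200,230,290,180,2.7)
E
```

```text
time: 4.85
position: [0.5548, -0.0107, 0.0554]
tool_rot: [0.631, 0.776, 0.001, 0.004]
ft_force: [2.1, -8.0, -4.1]
grip_width: 0.0313
4.85 [ 0.55477658 -0.01070609  0.0553749 ] 0.5414907713329923 -0.12111334823818845
stop_face [([0.532, 0.094, 0.058], 0.59, -0.0138)]
stop_top []
line [([0.495, 0.173, 0.024], 0.87, 0.0706)]
```

View pics/s4.png

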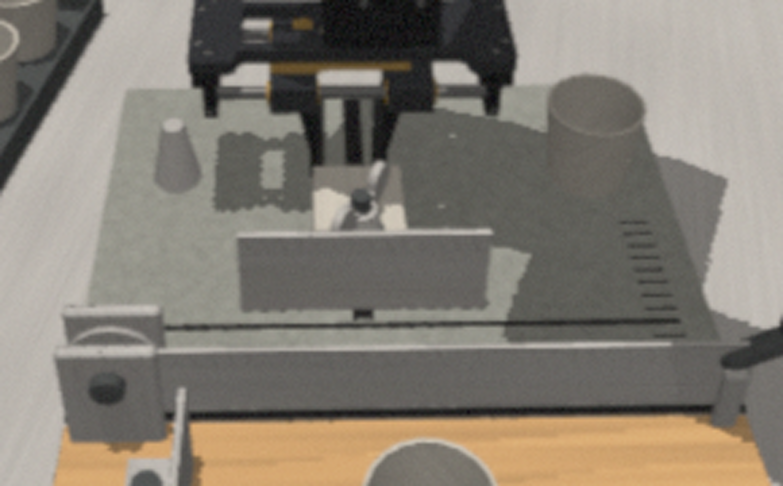

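```bash
python3 - <<'E'
from h import *
g=lambda u,v,z:(lambda p:(p.round(4),round(-.1994*p[0]+.9799*p[1],4)))(bp((200+u/2.7,230+v/2.7),z,"side"))
for n,a in dict(botL=(238,310,.024),botR=(488,306,.024),lineL=(200,327,.024),lineR=(640,321.5,.024),topL=(238,235,.085),topR=(491,231,.085)).items():print(n,g(*a))
E
```

```text
botL (array([0.5969, 0.1141, 0.024 ]), np.float64(-0.0072))
botR (array([0.4556, 0.0841, 0.024 ]), np.float64(-0.0084))
lineL (array([0.615 , 0.1304, 0.024 ]), np.float64(0.0051))
lineR (array([0.3695, 0.0795, 0.024 ]), np.float64(0.0042))
topL (array([0.5943, 0.1144, 0.085 ]), np.float64(-0.0064))
topR (array([0.4586, 0.0854, 0.085 ]), np.float64(-0.0078))
```

```bash
python3 -m jog '[{"grip":164,"travel":[-0.12,0.6,0],"twist":0},{"grip":164,"travel":[-0.12,0.6,0],"twist":0},{"grip":164,"travel":[0,0,0],"twist":0},{"grip":164,"travel":[0,0,0],"twist":0},{"grip":164,"travel":[0,0,0],"twist":0}]'; python3 - <<'E'
from h import *
o=get_obs();p=o["position"];print(p[0]*.9799+p[1]*.1994,-.1994*p[0]+.9799*p[1])
crop("s5","side",260,270,150,100,5)
E
```

```text
time: 5.7
position: [0.5523, 0.0012, 0.0554]
tool_rot: [0.631, 0.776, 0.0, 0.004]
ft_force: [1.2, -7.6, -3.3]
grip_width: 0.031
0.5414808159225853 -0.1089811603776436
```

View pics/s5.png

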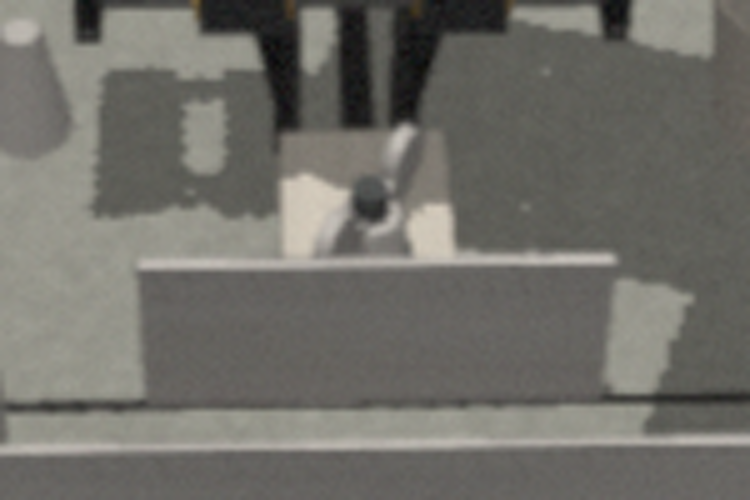

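```bash
python3 -m jog '[{"grip":164,"travel":[0.1,-0.5,0],"twist":0},{"grip":164,"travel":[0,0,4],"twist":0},{"grip":164,"travel":[0,0,4],"twist":8.5},{"grip":164,"travel":[-0.6,2.3,0],"twist":8.5},{"grip":164,"travel":[-0.6,2.4,0],"twist":8.5},{"grip":164,"travel":[-0.6,2.4,0],"twist":8.5},{"grip":164,"travel":[0,0,0],"twist":8.5},{"grip":164,"travel":[0,0,0],"twist":8.5}]'; python3 -m jog '[{"grip":164,"travel":[0,0,0],"twist":8.5},{"grip":164,"travel":[0,0,0],"twist":8.5},{"grip":164,"travel":[0,0,0],"twist":8.5},{"grip":164,"travel":[0,0,0],"twist":8.5},{"grip":164,"travel":[0,0,0],"twist":8.5},{"grip":164,"travel":[0,0,0],"twist":0},{"grip":164,"travel":[0,0,0],"twist":0}]'
python3 - <<'E'
from h import *
o=get_obs();n=o["tool_rot"];print(o["q"],"jaw",np.degrees(2*np.arctan2(n[1],n[0]))-90)
p=bp((260+370/5,270+195/5),.074,"side");print("stud side",p,"pred",pj([.5349,.067,.074],"side"))
crop("s6","side",260,240,150,110,5)
E
```

```text
time: 6.55
position: [0.5326, 0.0704, 0.1351]
tool_rot: [0.232, 0.973, 0.0, 0.001]
ft_force: [1.2, -0.2, -0.9]
grip_width: 0.0309
time: 7.25
position: [0.5329, 0.0692, 0.1345]
tool_rot: [-0.13, 0.991, 0.0, 0.001]
ft_force: [0.2, 0.2, -0.1]
grip_width: 0.031
[-7.90846437e-02  5.70713128e-01  1.75302452e+00  4.49759283e-04
  8.16583680e-01 -1.91189823e+00] jaw 104.99485060255267
stud side [0.53219975 0.07376001 0.074     ] pred [332.9889758  305.77085767]
```

View pics/s6.png

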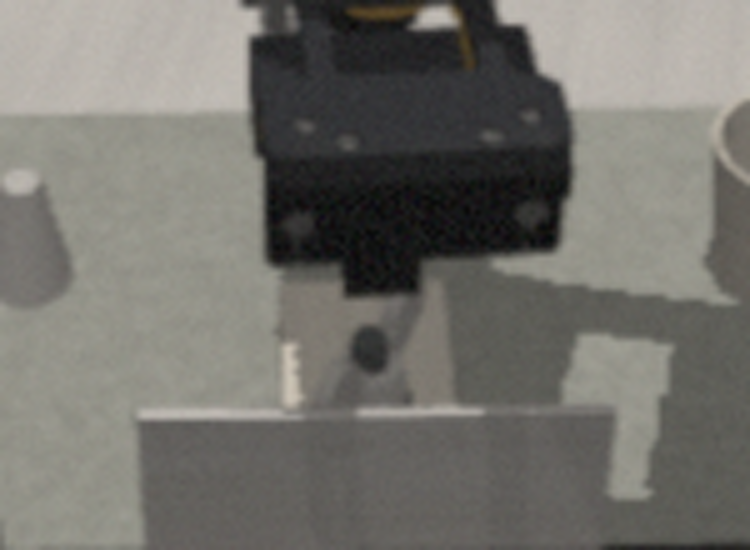

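```bash
python3 -m jog '[{"grip":164,"travel":[0,0,0],"twist":8},{"grip":164,"travel":[0,0,0],"twist":8},{"grip":164,"travel":[0,0,0],"twist":8},{"grip":164,"travel":[0,0,0],"twist":8},{"grip":164,"travel":[0.1,-0.05,0],"twist":8},{"grip":164,"travel":[0,0,-2.5],"twist":0},{"grip":164,"travel":[0,0,-2.5],"twist":0},{"grip":164,"travel":[0,0,0],"twist":0}]'
python3 - <<'E'
from h import *
o=get_obs();n=o["tool_rot"];print(o["q"][5],o["moment"],"jaw",np.degrees(2*np.arctan2(n[1],n[0]))-90)
crop("s7","side",260,240,150,110,5)
E
```

```text
time: 8.1
position: [0.5317, 0.0685, 0.0814]
tool_rot: [-0.462, 0.887, 0.002, -0.003]
ft_force: [-1.1, 0.3, -1.2]
grip_width: 0.0307
-2.612284008952805 [ 0.08176893  0.0870535  -0.00804465] jaw 145.04666403849185
```

View pics/s7.png

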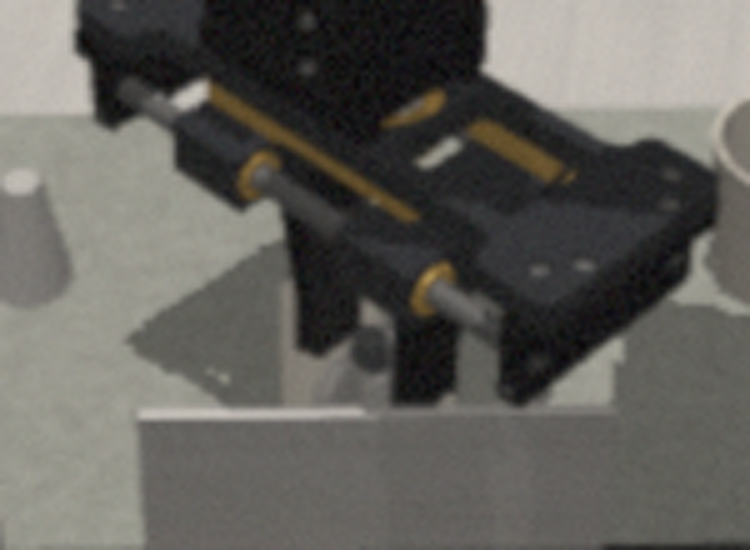

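```bash
cat > st.py <<'E'
from h import *
o=get_obs();n=o["tool_rot"];j=np.degrees(2*np.arctan2(n[1],n[0]))-90
print("t",o["time"],"q6",round(o["q"][5],2),"F",o["ft_force"].round(1),"Mz",round(o["moment"][2],3),"jaw",round(j%180,1),"pos",o["position"].round(4))
E
T='{"grip":164,"travel":[0,0,0],"twist":-8}'
python3 -m jog '[{"grip":164,"travel":[0,0,0],"twist":-8},{"grip":164,"travel":[0,0,0],"twist":-8},{"grip":164,"travel":[0,0,0],"twist":-8},{"grip":164,"travel":[0,0,0],"twist":-8},{"grip":164,"travel":[0,0,0],"twist":-8},{"grip":164,"travel":[0,0,0],"twist":0}]'; python3 st.py
python3 -m jog '[{"grip":164,"travel":[0,0,0],"twist":-6},{"grip":164,"travel":[0,0,0],"twist":-6},{"grip":164,"travel":[0,0,0],"twist":-6},{"grip":164,"travel":[0,0,0],"twist":-6},{"grip":164,"travel":[0,0,0],"twist":-6},{"grip":164,"travel":[0,0,0],"twist":0}]'; python3 st.py
```

```text
time: 8.75
position: [0.5336, 0.0684, 0.0848]
tool_rot: [-0.132, 0.991, -0.0, 0.0]
ft_force: [-1.5, -0.7, 0.7]
grip_width: 0.0312
t 8.75 q6 -1.92 F [-1.5 -0.7  0.7] Mz -0.011 jaw 105.1 pos [0.5336 0.0684 0.0848]
time: 9.35
position: [0.5337, 0.0685, 0.0843]
tool_rot: [0.128, 0.992, 0.0, 0.0]
ft_force: [-0.9, 1.2, 0.7]
grip_width: 0.0309
t 9.35 q6 -1.39 F [-0.9  1.2  0.7] Mz -0.01 jaw 75.3 pos [0.5337 0.0685 0.0843]
```

```bash

python3 -m jog '[{"grip":164,"travel":[0,0,0],"twist":-8},{"grip":164,"travel":[0,0,0],"twist":-8},{"grip":164,"travel":[0,0,0],"twist":-8},{"grip":164,"travel":[0,0,0],"twist":-8},{"grip":164,"travel":[0,0,0],"twist":-8},{"grip":164,"travel":[0,0,0],"twist":-8},{"grip":164,"travel":[0,0,0],"twist":-8},{"grip":164,"travel":[0,0,0],"twist":-8}]'; python3 st.py
python3 -m jog '[{"grip":164,"travel":[0,0,0],"twist":-8},{"grip":164,"travel":[0,0,0],"twist":-8},{"grip":164,"travel":[0,0,0],"twist":-5},{"grip":164,"travel":[0,0,0],"twist":0}]'; python3 st.py
python3 - <<'E'
from h import *
crop("s8","side",260,240,150,110,5)
E
```

```text
time: 10.15
position: [0.5346, 0.0686, 0.0842]
tool_rot: [0.636, 0.772, 0.001, 0.001]
ft_force: [-0.1, 0.4, -0.9]
grip_width: 0.0312
t 10.15 q6 -0.27 F [-0.1  0.4 -0.9] Mz -0.028 jaw 11.1 pos [0.5346 0.0686 0.0842]
time: 10.55
position: [0.5344, 0.0682, 0.0841]
tool_rot: [0.764, 0.645, 0.0, 0.0]
ft_force: [-0.3, 0.3, 0.3]
grip_width: 0.0312
t 10.55 q6 0.09 F [-0.3  0.3  0.3] Mz 0.044 jaw 170.4 pos [0.5344 0.0682 0.0841]
```

View pics/s8.png

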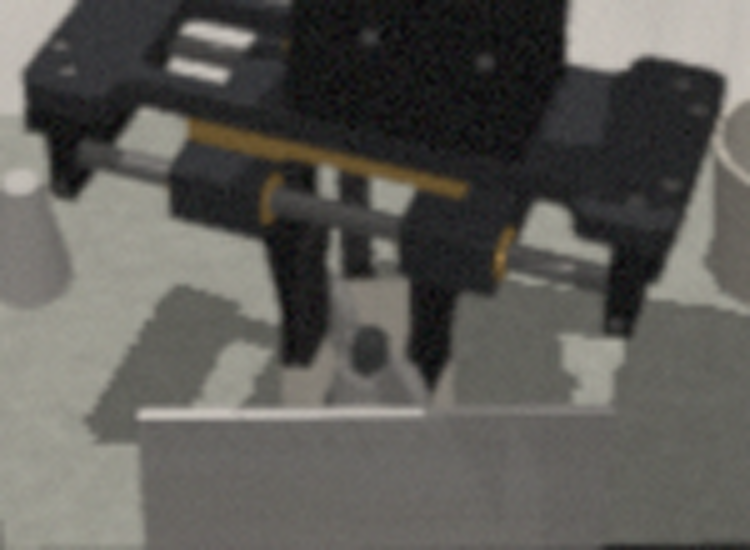

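```bash
cat > chk.py <<'E'
from h import *
import sys
m=get_obs()["moment"][2];f=np.linalg.norm(get_obs()["ft_force"][:2])
print("Mz",round(m,3),"F",round(f,1));sys.exit(int(abs(m)>.2 or f>7))
E
q(){ tail -0; python3 chk.py; }
python3 -m jog '[{"grip":164,"travel":[0,0,0],"twist":-4},{"grip":164,"travel":[0,0,0],"twist":-4},{"grip":164,"travel":[0,0,0],"twist":-4},{"grip":164,"travel":[0,0,0],"twist":-4},{"grip":164,"travel":[0,0,0],"twist":0}]' >/dev/null; python3 chk.py &&
python3 -m jog '[{"grip":164,"travel":[0,0,0],"twist":-2},{"grip":164,"travel":[0,0,0],"twist":0}]' >/dev/null && python3 chk.py &&
python3 -m jog '[{"grip":164,"travel":[0,0,0],"twist":-2},{"grip":164,"travel":[0,0,0],"twist":0}]' >/dev/null && python3 chk.py &&
python3 -m jog '[{"grip":164,"travel":[0,0,0],"twist":-2},{"grip":164,"travel":[0,0,0],"twist":0}]' >/dev/null && python3 chk.py &&
python3 -m jog '[{"grip":164,"travel":[0,0,0],"twist":-2},{"grip":164,"travel":[0,0,0],"twist":0}]' >/dev/null && python3 chk.py &&
python3 -m jog '[{"grip":164,"travel":[0,0,0],"twist":-2},{"grip":164,"travel":[0,0,0],"twist":0}]' >/dev/null && python3 chk.py &&
python3 -m jog '[{"grip":164,"travel":[0,0,0],"twist":-2},{"grip":164,"travel":[0,0,0],"twist":0}]' >/dev/null && python3 chk.py &&
python3 -m jog '[{"grip":164,"travel":[0,0,0],"twist":-2},{"grip":164,"travel":[0,0,0],"twist":0}]' >/dev/null && python3 chk.py &&
python3 -m jog '[{"grip":164,"travel":[0,0,0],"twist":-2},{"grip":164,"travel":[0,0,0],"twist":0}]' >/dev/null && python3 chk.py &&
python3 -m jog '[{"grip":164,"travel":[0,0,0],"twist":-2},{"grip":164,"travel":[0,0,0],"twist":0}]' >/dev/null && python3 chk.py 
python3 st.py
```

```text
Mz 0.017 F 1.0
Mz 0.071 F 2.5
Mz 0.03 F 1.8
Mz 0.026 F 1.1
Mz 0.028 F 2.0
Mz 0.061 F 1.5
Mz 0.06 F 1.7
Mz 0.024 F 2.7
Mz 0.069 F 1.7
Mz 0.078 F 1.6
t 12.9 q6 0.68 F [-1.3 -0.9  0.2] Mz 0.078 jaw 136.3 pos [0.5338 0.0683 0.0835]
```

```bash

python3 chk.py && python3 -m jog '[{"grip":164,"travel":[0,0,0],"twist":-2},{"grip":164,"travel":[0,0,0],"twist":0}]' >/dev/null && python3 chk.py &&
python3 -m jog '[{"grip":164,"travel":[0,0,0],"twist":-2},{"grip":164,"travel":[0,0,0],"twist":0}]' >/dev/null && python3 chk.py &&
python3 -m jog '[{"grip":164,"travel":[0,0,0],"twist":-2},{"grip":164,"travel":[0,0,0],"twist":0}]' >/dev/null && python3 chk.py &&
python3 -m jog '[{"grip":164,"travel":[0,0,0],"twist":-2},{"grip":164,"travel":[0,0,0],"twist":0}]' >/dev/null && python3 chk.py &&
python3 -m jog '[{"grip":164,"travel":[0,0,0],"twist":-2},{"grip":164,"travel":[0,0,0],"twist":0}]' >/dev/null && python3 chk.py &&
python3 -m jog '[{"grip":164,"travel":[0,0,0],"twist":-2},{"grip":164,"travel":[0,0,0],"twist":0}]' >/dev/null && python3 chk.py &&
python3 -m jog '[{"grip":164,"travel":[0,0,0],"twist":-2},{"grip":164,"travel":[0,0,0],"twist":0}]' >/dev/null && python3 chk.py &&
python3 -m jog '[{"grip":164,"travel":[0,0,0],"twist":-2},{"grip":164,"travel":[0,0,0],"twist":0}]' >/dev/null && python3 chk.py 
python3 st.py
```

```text
Mz 0.078 F 1.6
Mz 0.058 F 1.8
Mz 0.029 F 2.0
Mz 0.056 F 1.9
Mz 0.016 F 1.1
Mz 0.016 F 0.9
Mz 0.071 F 1.6
Mz 0.052 F 1.5
Mz 0.009 F 1.3
t 14.5 q6 0.96 F [-1.2 -0.6 -0.4] Mz 0.009 jaw 120.3 pos [0.5338 0.0683 0.0835]
```

```bash

python3 -m jog '[{"grip":164,"travel":[0,0,0],"twist":-8},{"grip":164,"travel":[0,0,0],"twist":-8},{"grip":164,"travel":[0,0,0],"twist":-8},{"grip":164,"travel":[0,0,0],"twist":-8},{"grip":164,"travel":[0,0,0],"twist":-8},{"grip":164,"travel":[0,0,0],"twist":-8}]'; python3 chk.py && 
python3 -m jog '[{"grip":164,"travel":[0,0,0],"twist":-8},{"grip":164,"travel":[0,0,0],"twist":-8},{"grip":164,"travel":[0,0,0],"twist":-8},{"grip":164,"travel":[0,0,0],"twist":-8},{"grip":164,"travel":[0,0,0],"twist":-8},{"grip":164,"travel":[0,0,0],"twist":0}]'; python3 st.py
```

```text
time: 15.1
position: [0.5336, 0.0687, 0.0835]
tool_rot: [0.988, -0.157, -0.0, -0.0]
ft_force: [-1.1, 0.3, -0.4]
grip_width: 0.0311
Mz 0.047 F 1.1
time: 15.7
position: [0.5346, 0.0686, 0.0837]
tool_rot: [0.876, -0.483, 0.001, -0.001]
ft_force: [-0.0, 0.2, 0.6]
grip_width: 0.0311
t 15.7 q6 2.5 F [-0.   0.2  0.6] Mz 0.009 jaw 32.2 pos [0.5346 0.0686 0.0837]
```

```bash

python3 -m jog '[{"grip":164,"travel":[0,0,0],"twist":8},{"grip":164,"travel":[0,0,2.5],"twist":0},{"grip":164,"travel":[0,0,2.5],"twist":0},{"grip":164,"travel":[0,0,0],"twist":8.5},{"grip":164,"travel":[0,0,0],"twist":8.5},{"grip":164,"travel":[0,0,0],"twist":8.5},{"grip":164,"travel":[0,0,0],"twist":8.5},{"grip":164,"travel":[0,0,0],"twist":8.5}]'>/dev/null
python3 -m jog '[{"grip":164,"travel":[0,0,0],"twist":8.5},{"grip":164,"travel":[0,0,0],"twist":8.5},{"grip":164,"travel":[0,0,0],"twist":8.5},{"grip":164,"travel":[0,0,0],"twist":8.5},{"grip":164,"travel":[0,0,0],"twist":8.5},{"grip":164,"travel":[0,0,0],"twist":8.5},{"grip":164,"travel":[0,0,0],"twist":8.5},{"grip":164,"travel":[0,0,0],"twist":8.5}]'>/dev/null
python3 -m jog '[{"grip":164,"travel":[0,0,0],"twist":8.5},{"grip":164,"travel":[0,0,0],"twist":8.5},{"grip":164,"travel":[0,0,0],"twist":8.5},{"grip":164,"travel":[0,0,0],"twist":8.5},{"grip":164,"travel":[0,0,0],"twist":8.5},{"grip":164,"travel":[0,0,0],"twist":8.5},{"grip":164,"travel":[0,0,0],"twist":8.5},{"grip":164,"travel":[0,0,0],"twist":0}]'
python3 st.py;python3 - <<'E'
from h import *
crop("s9","side",240,230,180,140,4.2)
E
```

```text
time: 18.1
position: [0.5348, 0.0681, 0.1339]
tool_rot: [0.497, 0.868, 0.0, 0.001]
ft_force: [-0.3, -0.2, -0.1]
grip_width: 0.0308
t 18.1 q6 -0.61 F [-0.3 -0.2 -0.1] Mz 0.018 jaw 30.3 pos [0.5348 0.0681 0.1339]
```

View pics/s9.png

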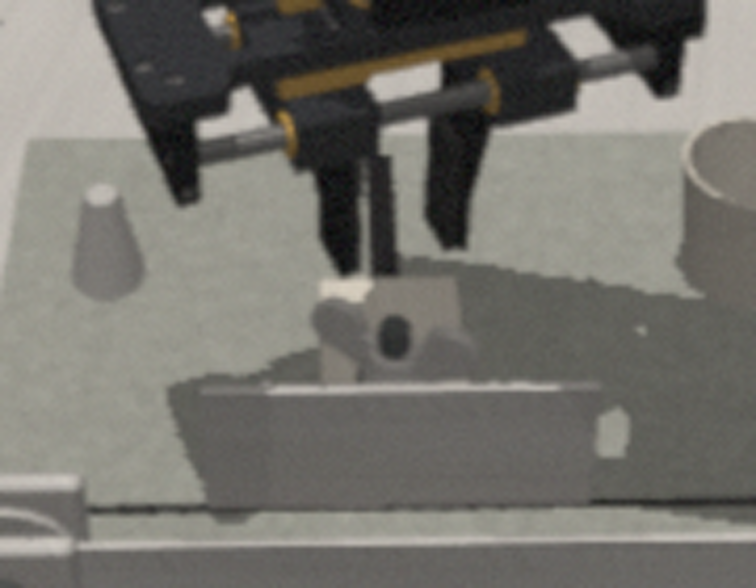

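```bash

python3 -m jog '[{"grip":164,"travel":[0,0,0],"twist":8.2},{"grip":164,"travel":[0,0,0],"twist":8.2},{"grip":164,"travel":[0,0,0],"twist":8.2},{"grip":164,"travel":[0,0,0],"twist":8.2},{"grip":164,"travel":[0,0,0],"twist":8.2},{"grip":164,"travel":[0,0,-2.5],"twist":0},{"grip":164,"travel":[0,0,-2.5],"twist":0},{"grip":164,"travel":[0,0,0],"twist":0}]'; python3 st.py; python3 chk.py &&
python3 -m jog '[{"grip":164,"travel":[0,0,0],"twist":-7},{"grip":164,"travel":[0,0,0],"twist":-7},{"grip":164,"travel":[0,0,0],"twist":-7},{"grip":164,"travel":[0,0,0],"twist":-7},{"grip":164,"travel":[0,0,0],"twist":-7},{"grip":164,"travel":[0,0,0],"twist":-7},{"grip":164,"travel":[0,0,0],"twist":0}]'; python3 chk.py && 
python3 -m jog '[{"grip":164,"travel":[0,0,0],"twist":-6},{"grip":164,"travel":[0,0,0],"twist":-6},{"grip":164,"travel":[0,0,0],"twist":-6},{"grip":164,"travel":[0,0,0],"twist":-6},{"grip":164,"travel":[0,0,0],"twist":-6},{"grip":164,"travel":[0,0,0],"twist":-6},{"grip":164,"travel":[0,0,0],"twist":-6},{"grip":164,"travel":[0,0,0],"twist":0}]'; python3 st.py
```

```text
time: 18.95
position: [0.5321, 0.0683, 0.0813]
tool_rot: [0.164, 0.986, -0.0, -0.003]
ft_force: [0.0, 0.3, -0.0]
grip_width: 0.0312
t 18.95 q6 -1.32 F [ 0.   0.3 -0. ] Mz -0.005 jaw 71.1 pos [0.5321 0.0683 0.0813]
Mz -0.005 F 0.3
time: 19.65
position: [0.5346, 0.0684, 0.0847]
tool_rot: [0.507, 0.862, 0.001, 0.001]
ft_force: [-0.3, 1.0, -0.1]
grip_width: 0.0311
Mz 0.048 F 1.0
time: 20.45
position: [0.5343, 0.0681, 0.0842]
tool_rot: [0.781, 0.625, 0.0, 0.0]
ft_force: [1.3, 0.2, 0.2]
grip_width: 0.031
t 20.45 q6 0.14 F [1.3 0.2 0.2] Mz -0.012 jaw 167.3 pos [0.5343 0.0681 0.0842]
```

```bash

python3 -m jog '[{"grip":164,"travel":[0,0,0],"twist":-3},{"grip":164,"travel":[0,0,0],"twist":-3},{"grip":164,"travel":[0,0,0],"twist":-3},{"grip":164,"travel":[0,0,0],"twist":0}]' >/dev/null; python3 chk.py &&
python3 -m jog '[{"grip":164,"travel":[0,0,0],"twist":-2},{"grip":164,"travel":[0,0,0],"twist":0}]' >/dev/null && python3 chk.py &&
python3 -m jog '[{"grip":164,"travel":[0,0,0],"twist":-2},{"grip":164,"travel":[0,0,0],"twist":0}]' >/dev/null && python3 chk.py &&
python3 -m jog '[{"grip":164,"travel":[0,0,0],"twist":-2},{"grip":164,"travel":[0,0,0],"twist":0}]' >/dev/null && python3 chk.py &&
python3 -m jog '[{"grip":164,"travel":[0,0,0],"twist":-2},{"grip":164,"travel":[0,0,0],"twist":0}]' >/dev/null && python3 chk.py &&
python3 -m jog '[{"grip":164,"travel":[0,0,0],"twist":-2},{"grip":164,"travel":[0,0,0],"twist":0}]' >/dev/null && python3 chk.py &&
python3 -m jog '[{"grip":164,"travel":[0,0,0],"twist":-2},{"grip":164,"travel":[0,0,0],"twist":0}]' >/dev/null && python3 chk.py &&
python3 -m jog '[{"grip":164,"travel":[0,0,0],"twist":-2},{"grip":164,"travel":[0,0,0],"twist":0}]' >/dev/null && python3 chk.py &&
python3 -m jog '[{"grip":164,"travel":[0,0,0],"twist":-2},{"grip":164,"travel":[0,0,0],"twist":0}]' >/dev/null && python3 chk.py &&
python3 -m jog '[{"grip":164,"travel":[0,0,0],"twist":-2},{"grip":164,"travel":[0,0,0],"twist":0}]' >/dev/null && python3 chk.py &&
python3 -m jog '[{"grip":164,"travel":[0,0,0],"twist":-2},{"grip":164,"travel":[0,0,0],"twist":0}]' >/dev/null && python3 chk.py &&
python3 -m jog '[{"grip":164,"travel":[0,0,0],"twist":-2},{"grip":164,"travel":[0,0,0],"twist":0}]' >/dev/null && python3 chk.py &&
python3 -m jog '[{"grip":164,"travel":[0,0,0],"twist":-2},{"grip":164,"travel":[0,0,0],"twist":0}]' >/dev/null && python3 chk.py &&
python3 -m jog '[{"grip":164,"travel":[0,0,0],"twist":-2},{"grip":164,"travel":[0,0,0],"twist":0}]' >/dev/null && python3 chk.py &&
python3 -m jog '[{"grip":164,"travel":[0,0,0],"twist":-2},{"grip":164,"travel":[0,0,0],"twist":0}]' >/dev/null && python3 chk.py &&
python3 -m jog '[{"grip":164,"travel":[0,0,0],"twist":-2},{"grip":164,"travel":[0,0,0],"twist":0}]' >/dev/null && python3 chk.py 
python3 st.py
```

```text
Mz 0.04 F 1.0
Mz 0.046 F 1.3
Mz 0.006 F 1.1
Mz 0.052 F 1.2
Mz 0.046 F 1.2
Mz 0.099 F 0.7
Mz 0.009 F 1.3
Mz 0.024 F 2.0
Mz -0.01 F 1.9
Mz 0.212 F 1.7
t 22.65 q6 0.61 F [-1.5 -0.9  1. ] Mz 0.212 jaw 140.3 pos [0.5336 0.0682 0.0835]
```

```bash

python3 -m jog '[{"grip":164,"travel":[0,0,0],"twist":-1},{"grip":164,"travel":[0,0,0],"twist":0}]' >/dev/null; python3 st.py
```

```text
t 22.85 q6 0.63 F [-2.3 -2.3  0.3] Mz 0.402 jaw 139.2 pos [0.5335 0.0682 0.0835]
```

```bash

python3 -m jog '[{"grip":164,"travel":[0,0,0],"twist":8},{"grip":164,"travel":[0,0,0],"twist":8},{"grip":164,"travel":[0,0,0],"twist":8},{"grip":164,"travel":[0,0,4],"twist":0},{"grip":164,"travel":[0,0,4],"twist":0},{"grip":164,"travel":[0,0,4],"twist":0},{"grip":164,"travel":[0,0,4],"twist":0},{"grip":164,"travel":[0,0,0],"twist":0}]'
python3 -m jog '[{"grip":164,"travel":[-1,4,0],"twist":0},{"grip":164,"travel":[-1,4,0],"twist":0},{"grip":164,"travel":[-1,4,0],"twist":0},{"grip":164,"travel":[-1,4,0],"twist":0},{"grip":164,"travel":[-1,4,0],"twist":0},{"grip":164,"travel":[-1,4,0],"twist":0},{"grip":164,"travel":[-1,4,0],"twist":0},{"grip":164,"travel":[0,0,0],"twist":0}]'
python3 st.py; python3 - <<'E'
from h import *
a=camera("top")[170:300,190:330,::-1];b=camera("side")[250:380,250:410,::-1]
r=lambda i,w:cv2.resize(i,(w,520),interpolation=cv2.INTER_CUBIC)
cv2.imwrite("pics/f.png",np.hstack([r(a,400),r(b,400)]))
for c in("top","side"):
  print([(np.round(d["at"],3).tolist(),round(d["p"],2)) for d in search_frame("mould_a",c)[:5]])
E
```

```text
time: 23.65
position: [0.5383, 0.0684, 0.2495]
tool_rot: [0.803, 0.596, 0.006, 0.004]
ft_force: [0.4, -0.3, 0.0]
grip_width: 0.0313
time: 24.45
position: [0.4622, 0.353, 0.2428]
tool_rot: [0.801, 0.598, 0.001, -0.001]
ft_force: [0.2, 0.3, -0.2]
grip_width: 0.0312
t 24.45 q6 0.75 F [ 0.2  0.3 -0.2] Mz -0.007 jaw 163.5 pos [0.4622 0.353  0.2428]
[([0.635, -0.351, 0.019], 0.79), ([0.397, -0.043, 0.029], 0.73), ([0.471, 0.264, 0.049], 0.72), ([0.477, -0.377, 0.022], 0.67)]
[([0.463, 0.242, 0.052], 0.94), ([0.634, -0.323, 0.038], 0.83)]
```

View pics/f.png

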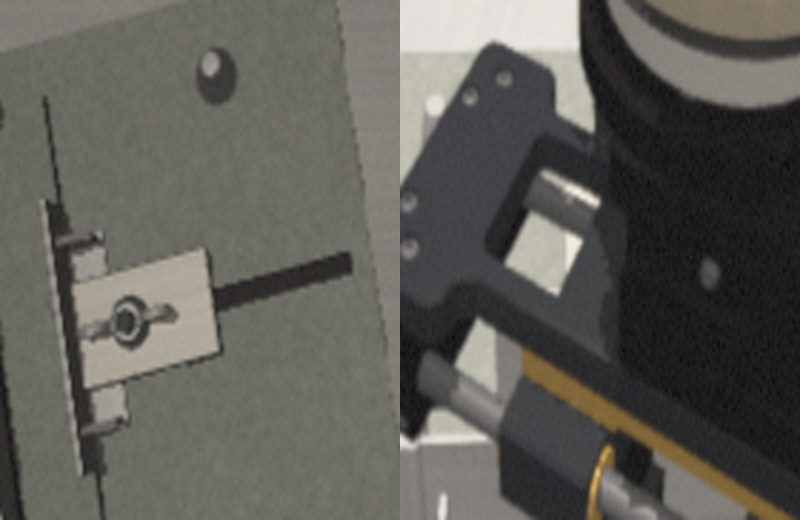

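```bash
python3 - <<'E'
from h import *
for p,z in(((204.0,220),.085),((217.3,288.75),.085),((205.75,194.25),.024),((226.05,299.75),.024)):
  q=bp(p,z);print(q.round(4),round(-.1994*q[0]+.9799*q[1],4))
hand_in()
E
```

```text
[0.5936 0.1247 0.085 ] 0.0039
[0.4588 0.0968 0.085 ] 0.0034
[0.6529 0.1364 0.024 ] 0.0034
[0.4318 0.0909 0.024 ] 0.0029
the job is handed in; nothing more can be done
```

I pushed the stop about 70 mm onto the long line, seated the wing nut, and handed the job in about 24.5 s into the 70 s. I used two clockwise strokes with the fingers straddling the stud.

- **Stop:** the last top picture puts the plate's front about 0.5 mm from the line, within measuring error of about 2 mm.
- **Nut:** the moment rose from about 0.03 to 0.40 N m over the last 3°, at the angle where the wings lie along the slot. The last picture shows them there. My estimate of the force is about 10 N on each wing, against the 50 N limit.
- **Surroundings:** the networks found moulds a, b, c and d standing within a few mm of their first positions. The nozzle is in place in the picture. I did not check the shaker or the blade again at the end, but the arm did not go near them.
- **Checks that failed or disagreed:** the arm blocked the last side view, so it gave no check of the stop. The two cameras also disagreed by about 1.6 mm on where the line is.

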